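# Switch on the trainer bench isolator with the tab-lock dial

## Robot

A 7-joint arm with a two-finger parallel gripper is mounted at the origin on the work surface. World frame = base frame: x ahead of the robot, y to its left, z up, the work surface at z = 0. Lengths are in m, angles in rad, forces in N, time in s.
With the tool pointing down it reaches from about 0.4 to 0.85 m from the base axis. Payload 10.4 kg.
Tool frame: the origin (TCP) lies between the finger pads; the fingertips stand 22 mm ahead of it and the grasp point (between the pads) lies 3 mm ahead of it (manip.nose_length is the distance from the TCP to the fingertips, in m); z points along the fingers, y is the direction in which the jaws open and shut (so a half turn about z gives the same grasp; the last joint's range is limited). The gripper opens to 85 mm and grips with 20 to 120 N. Pads are 22 mm wide; open, the fingers measure 114 mm over their backs; the gripper's body (76 mm by 85 mm) begins 54 mm behind the grasp point. The pads swing forward as they close: fully open they stand 13 mm farther back than shut.
Start: joints at [1.307, 0.332, -0.065, 1.46, 0.022, 1.35, -0.088], TCP at [0.149, -0.607, 0.253] pointing down, gripper open.
Joint ranges: [-2.6, 2.6], [-0.5, 2.12], [-1.47, 1.34], [0.16, 2.42], [-1.27, 4.41], [0.06, 2.06], [-2.6, 2.6]. Speed limits (rad/s): [2.22, 2.22, 2.79, 2.79, 3.14, 3.14, 3.14].

## Interface

Orientations are given as a unit quaternion [x, y, z, w].
In Python, from workcell import telemetry, viewer, hand_in, masks_of, manip gives the robot as it stands.
- The arm moves only by the tool jog_arm, never from a script. Its argument "deltas" is a list that holds one entry, the list of rows, each a list of 6 numbers: the shift along the tool's x, y, z each as a share of 20 cm, from -1 to 1, then the turn, a rotation vector about the tool's x, y, z each as a share of 2 pi rad, from -1 to 1. A call has 1 to 12 rows; each row shifts and turns the commanded pose from where the row before left it, along the tool's axes as they then stand; what a row does not reach is not made up. A row lasts 1/10 s, in which the tool goes at most 50 mm and 8.59 degrees, less where a joint would pass 70% of its speed; a pose out of reach is approached as far as the arm can. A call with a number of a shift or a turn outside -1 to 1 is refused whole. A call with a gripper value outside its range is refused whole. "fingers" is the closure, from 0 (fully open) to 1 (shut), set as the call begins (left out, the last holds). The fingers move at their own pace and stop on an object; "newtons" is the grip in N (left out, the last holds). Time passes only in rows, so rows that do not move let the fingers close. It gives the time, the measured TCP pose, the force and the opening at its end, in the units of the state.
- telemetry.get_obs(): the state, without advancing time (a new reading comes with each control period).
- viewer.camera(name): name is "scene" or "top" or "wrist"; returns a dict with "pixels" (384x512x3 uint8, red, green, blue), "fx", "fy", "cx", "cy" (pixels), "cam_to_world" (4x4, takes a point from camera to world coordinates). Camera axes: x right, y up, looking along -z (the intrinsics and any distortion apply to the point x, -y, -z); pixel columns grow to the right and rows downward; lengths in m; the calibration is good to about 2 mm. A picture is of the moment at which its call begins. There is no depth.
- hand_in(): hands the job in, once; it reports no verdict.
Trained networks look in the newest picture that a camera, given by its name, has taken for a name from the list of things; names that differ only in an ending like _2 or _b are one class to them, and where a whole thing is asked for, a point or a joint stands for the part that bears it (a point fixed in the world has none). Each returns a list of dicts, best first, with "conf" (0 to 1); they miss things now and then, are a little off and sometimes report something else, mostly with a low value. They report only what shows in the picture. A call takes as long as a camera call.
- masks_of(camera, query): "pixels" (384x512 bool, what is visible of it) and "bbox" ([left, top, width, height] in pixels, round what is visible of it).
The state is a dict: "clock": time; "joint_pos": joint angles; "joint_velocities": joint speeds; "tau": joint torques, N m; "position": TCP position; "ee_rot": TCP orientation; "ft_force": force on the tool from outside, world axes, zero at the start; "torque": the same for the moment, N m; "grip_width": opening from 0.0 (shut) to 1.0 (fully open).
Only numpy, scipy, OpenCV 4.12 (cv2) and the standard library are available. Lean on these libraries where they do the work, as an engineer would, in place of code of your own. Each camera call takes 0.05 s, during which the arm holds its last target. There are 200 camera calls.

## Task

Switch on the isolator on the automation bench: pinch in the two release tabs on the sides of its tab-lock dial, turn the dial clockwise all the way to its stop, then let go. Leave the plain round dial on the other, identical grey box as it is.

Things in the scene. Friction and masses are not known exactly. Their poses are not given: they have to be found in the camera images.
- tab_dial_grip (a point): Point to grip on the tab-lock dial: on its vertical axis, half-way up the tabs, 107 mm above the table. The dial is an upright black bar, 56 mm long (x) and 18 thick (y), top 51 mm above a fixed grey box (130 x 130 mm, 75 high), white line on its -x end, with a grey ribbed tab beside each flat side. Axes turn with the dial: z up, y from tab to tab. A collar of radius 52 mm round it is 10 mm high.
- tab_dial (a joint): Angle of the tab-lock dial, rad: 0 = locked off (start), grows clockwise seen from above, 1.05 (60 degrees) = at the stop, on. With both tabs pinched in it turns freely (under 0.1 N m) and stays where left; within about 10 degrees of the stop the tabs spring out and lock it again. While locked off it has about 3 degrees of play.
- tab_l (a joint): Travel of the release tab on the dial's +y side, m: 0 = out, 0.012 = fully in; the -y tab is its mirror image. Tabs are 26 mm wide (x), stand 14 to 48 mm above the box, outer faces 58 mm apart. Each slides straight inward on its own spring (2 N at rest, 6 N fully in, then 34 mm apart). Both must be in by over 5 mm to free the dial: pinch them to the end and keep pinching while turning.
- plain_dial_mark (a point): Bystander to be left alone: outer end of the white line on top of the plain round black dial (54 mm in diameter, no tabs, top 38 mm above its box) on another fixed grey box of the same size. The point lies 22 mm from that dial's axis. The dial turns easily.

How it is judged:
On the way:
1. the release tabs are pinched in (the +y tab by over 5 mm) before the dial turns (value of joint tab_l above 0.005 m and value of joint tab_dial below 0.15 rad), for 0.1 s.
At the end, for the whole second after the job is handed in: The tab-lock dial rests within 10 degrees of its stop (joint above 0.87 rad), not turning (value of joint tab_dial above 0.87 rad and velocity of joint tab_dial below 0.05 rad/s); the robot touches nothing.
It fails at once if the plain round dial is turned by more than about 30 degrees (distance of plain_dial_mark from where it was at the start of the episode above 0.012 m).
It also fails if it takes over 34 s, if anything falls off the work surface, if the arm or the gripper's body presses on something with over 40 N, if the wrist force passes 120 N, or if a joint passes its speed limit or range.

## Working session

There is one attempt and no reset: what is moved stays moved. The work goes in short steps, Python scripts to look and compute and a tool call to move; the robot and the scene stay as the last step left them, time stands still between calls to the robot, and variables do not carry over. Pictures are saved under pics/ and viewed, about 8 in all and at most 12, crops included, and the job is handed in when it is done.

Besides the shell and the picture viewer there is one more tool, called after "Call:" by a JSON object that holds its "fn" and its "kwargs", one argument or row to a line. jog_arm: Moves the arm, as the interface text tells. Its arguments: {"type":"object","properties":{"deltas":{"type":"array","items":{"type":"array","items":{"type":"array","items":{"type":"number","minimum":-1,"maximum":1}}}},"fingers":{"type":"number"},"newtons":{"type":"number"}},"required":["deltas"]}

```bash
mkdir -p pics; ls; cat > h.py <<'E'
import numpy as np,cv2
from workcell import telemetry, viewer, hand_in, masks_of, manip
def ray(c,u,v):
    M=np.array(c["cam_to_world"]); d=np.array([(u-c["cx"])/c["fx"],-(v-c["cy"])/c["fy"],-1.])
    return M[:3,3],M[:3,:3]@d
def at_z(c,u,v,z):
    o,d=ray(c,u,v); return o+d*(z-o[2])/d[2]
def save(c,n): cv2.imwrite("pics/"+n,cv2.cvtColor(c["pixels"],cv2.COLOR_RGB2BGR))
E
python3 - <<'E'
from h import *
o=telemetry.get_obs(); print(o["clock"],o["position"],o["ee_rot"],o["grip_width"])
for n in("top","scene"):
    c=viewer.camera(n); save(c,n+"0.png"); print(n,[c.keys()],np.round(c["cam_to_world"],3).tolist(),c["fx"],c["cx"],c["cy"])
    for q in("tab_dial_grip","tab_l","plain_dial_mark"):
        for m in masks_of(n,q)[:3]: 
            v,u=np.nonzero(m["pixels"]);print(q,m["conf"],m["bbox"],u.mean(),v.mean(),at_z(c,u.mean(),v.mean(),.12))
a=cv2.imread("pics/top0.png");b=cv2.imread("pics/scene0.png")
cv2.imwrite("pics/both.png",cv2.resize(np.vstack([a,b]),(450,600)) if 0 else cv2.resize(np.hstack([a,b]),(800,300)))
E
```

```text
pics
0.0 [ 0.14894173 -0.60661826  0.2524819 ] [ 9.92762264e-01  1.20093806e-01 -1.18921320e-04 -7.42013899e-04] 0.9952540374663927
top [dict_keys(['pixels', 'fx', 'fy', 'cx', 'cy', 'cam_to_world'])] [[0.016, 0.994, -0.111, 0.473], [-1.0, 0.015, -0.014, -0.013], [-0.012, 0.112, 0.994, 0.919], [0.0, 0.0, 0.0, 1.0]] 446.5422026242775 254.87969043917906 191.64740038650933
tab_dial_grip 0.79 [124.6, 197.2, 35.7, 35.4] 142.28967254408062 214.17506297229218 [0.51880398 0.1992852  0.12      ]
plain_dial_mark 0.8 [346.6, 180.0, 35.8, 30.0] 361.7239583333333 195.46875 [ 0.55844595 -0.19426004  0.12      ]
scene [dict_keys(['pixels', 'fx', 'fy', 'cx', 'cy', 'cam_to_world'])] [[-0.321, -0.722, 0.613, 0.935], [0.947, -0.246, 0.206, 0.121], [0.002, 0.646, 0.763, 0.638], [0.0, 0.0, 0.0, 1.0]] 358.7164716932738 255.3466213643951 204.03652392680544
tab_dial_grip 0.79 [351.1, 221.0, 41.8, 37.4] 372.9228426395939 241.23959390862944 [0.53360091 0.20171379 0.12      ]
tab_l 0.42 [383.4, 229.5, 10.0, 22.1] 388.3630573248408 238.78980891719746 [0.51965109 0.22668729 0.12      ]
plain_dial_mark 0.86 [144.5, 189.8, 32.7, 29.1] 161.30529172320217 205.09497964721845 [ 0.57882391 -0.18623316  0.12      ]
```

```bash
python3 - <<'E'
import cv2,numpy as np
a=cv2.imread("pics/top0.png")[150:280,80:210];b=cv2.imread("pics/scene0.png")[180:310,310:440]
cv2.imwrite("pics/crop.png",np.hstack([cv2.resize(x,(400,400),interpolation=cv2.INTER_CUBIC) for x in(a,b)]))
E
```

```text
(no output)
```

View pics/both.png

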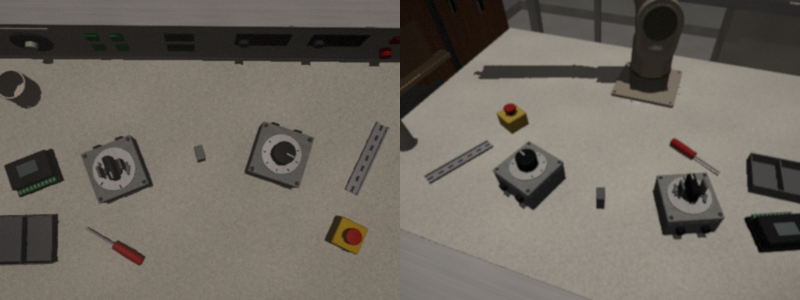

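View pics/crop.png

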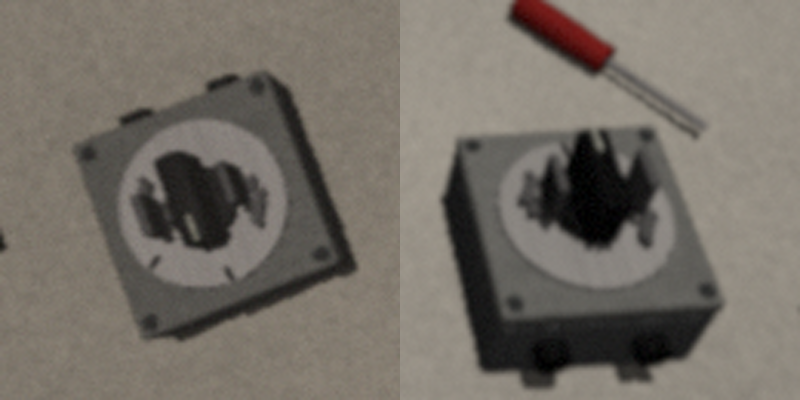

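The top view shows the tab dial on the left box, at about px (146,216). Its bar leans so that dial x is at about +20° yaw. The plain dial is on the right box at about (362,195). Next I'll plan the transfer.

```bash
cat >> h.py <<'E'
from scipy.spatial.transform import Rotation as R
def down(yaw): # tool down, tool x at yaw (deg)
    return R.from_euler('z',yaw,degrees=True)*R.from_euler('x',180,degrees=True)
def plan(p0,r0,p1,yaw1,n,arc=False,dyaw=None):
    """n rows from pose to pose; arc = in polar coords; rotation via yaw by dyaw"""
    x0=r0.as_matrix()[:,0]; y0=np.degrees(np.arctan2(x0[1],x0[0]))
    if dyaw is None: dyaw=(yaw1-y0+180)%360-180
    rows=[];p,r=np.array(p0),r0
    rad=[np.hypot(*q[:2]) for q in(p0,p1)]; az=[np.arctan2(q[1],q[0]) for q in(p0,p1)]
    for k in range(1,n+1):
        s=k/n; q=p0+s*(np.array(p1)-p0)
        if arc:
            ra=rad[0]+s*(rad[1]-rad[0]);a=az[0]+s*(az[1]-az[0]);q=np.array([ra*np.cos(a),ra*np.sin(a),q[2]])
        rn=down(y0+s*dyaw)
        rows.append(np.r_[r.inv().apply(q-p)/.2,(r.inv()*rn).as_rotvec()/(2*np.pi)])
        p=p+r.apply(np.array(rows[-1][:3])*.2); r=rn
    return np.round(rows,3 if n>1 else 4)
E
python3 - <<'E'
from h import *
import json
f=open
o=telemetry.get_obs();p=o["position"];r=R.from_quat(o["ee_rot"])
c=viewer.camera("top")
print(at_z(c,146,216,.085), at_z(c,142.5,214.2,.107))
c2=viewer.camera("scene")
u,v=310+588*130/400,180+213*130/400
print(at_z(c2,u,v,.085))
x0=r.as_matrix()[:,0];print(np.degrees(np.arctan2(x0[1],x0[0])))
P=plan(p,r,[.522,.196,.253],200,24,True,186)
for q in P: print(json.dumps(q.tolist()))
E
```

```text
[0.51749704 0.20147137 0.085     ] [0.51950995 0.20235762 0.107     ]
[0.44882972 0.4312303  0.085     ]
13.794280961694435
[0.219, -0.022, 0.0, -0.0, -0.0, -0.022]
[0.219, -0.008, 0.0, -0.0, 0.0, -0.022]
[0.218, 0.007, 0.0, -0.0, 0.0, -0.022]
[0.216, 0.021, 0.0, 0.0, 0.0, -0.022]
[0.213, 0.034, 0.0, -0.0, 0.0, -0.022]
[0.21, 0.048, 0.0, 0.0, 0.0, -0.022]
[0.205, 0.061, 0.0, 0.0, 0.0, -0.022]
[0.2, 0.074, 0.0, 0.0, 0.0, -0.022]
[0.194, 0.086, 0.0, 0.0, 0.0, -0.022]
[0.187, 0.098, 0.0, 0.0, 0.0, -0.022]
[0.179, 0.109, 0.0, 0.0, 0.0, -0.022]
[0.171, 0.12, 0.0, -0.0, 0.0, -0.022]
[0.162, 0.13, 0.0, 0.0, 0.0, -0.022]
[0.153, 0.14, 0.0, -0.0, 0.0, -0.022]
[0.143, 0.149, 0.0, 0.0, 0.0, -0.022]
[0.132, 0.157, 0.0, 0.0, 0.0, -0.022]
[0.121, 0.164, 0.0, -0.0, 0.0, -0.022]
[0.11, 0.171, 0.0, 0.0, 0.0, -0.022]
[0.098, 0.177, 0.0, 0.0, 0.0, -0.022]
[0.086, 0.182, 0.0, 0.0, 0.0, -0.022]
[0.074, 0.186, 0.0, -0.0, 0.0, -0.022]
[0.062, 0.189, 0.0, 0.0, 0.0, -0.022]
[0.049, 0.192, 0.0, -0.0, 0.0, -0.022]
[0.036, 0.194, 0.0, -0.0, 0.0, -0.022]
```

Call:
{"fn": "jog_arm", "kwargs": {
  "deltas": [
    [[0.219,-0.022,0,0,0,-0.022],[0.219,-0.008,0,0,0,-0.022],[0.218,0.007,0,0,0,-0.022],[0.216,0.021,0,0,0,-0.022],[0.213,0.034,0,0,0,-0.022],[0.21,0.048,0,0,0,-0.022],[0.205,0.061,0,0,0,-0.022],[0.2,0.074,0,0,0,-0.022],[0.194,0.086,0,0,0,-0.022],[0.187,0.098,0,0,0,-0.022],[0.179,0.109,0,0,0,-0.022],[0.171,0.12,0,0,0,-0.022]]
  ]
}}

```text
clock: 1.7
position: [0.5178, -0.2692, 0.2534]
ee_rot: [0.58, 0.815, 0.0, 0.0]
ft_force: [0.3, 0.2, -0.2]
grip_width: 1.002
```

Call:
{"fn": "jog_arm", "kwargs": {
  "deltas": [
    [[0.162,0.13,0,0,0,-0.022],[0.153,0.14,0,0,0,-0.022],[0.143,0.149,0,0,0,-0.022],[0.132,0.157,0,0,0,-0.022],[0.121,0.164,0,0,0,-0.022],[0.11,0.171,0,0,0,-0.022],[0.098,0.177,0,0,0,-0.022],[0.086,0.182,0,0,0,-0.022],[0.074,0.186,0,0,0,-0.022],[0.062,0.189,0,0,0,-0.022],[0.049,0.192,0,0,0,-0.022],[0.036,0.194,0,0,0,-0.022]]
  ]
}}

```text
clock: 2.9
position: [0.4914, 0.2008, 0.2535]
ee_rot: [-0.21, 0.978, -0.0, 0.0]
ft_force: [0.2, -0.1, -0.4]
grip_width: 1.004
```

Call:
{"fn": "jog_arm", "kwargs": {
  "deltas": [
    [[0,0,0,0,0,0],[0,0,0,0,0,0]]
  ]
}}

```text
clock: 3.1
position: [0.4918, 0.1999, 0.2535]
ee_rot: [-0.207, 0.978, -0.0, 0.0]
ft_force: [0.5, -0.7, -0.2]
grip_width: 0.999
```

```bash
python3 - <<'E'
from h import *
o=telemetry.get_obs();x0=R.from_quat(o["ee_rot"]).as_matrix()[:,0]
print(o["clock"],o["position"],np.degrees(np.arctan2(x0[1],x0[0])),o["joint_pos"])
c=viewer.camera("wrist");save(c,"w1.png");print(np.round(c["cam_to_world"],3).tolist(),c["fx"],c["cx"],c["cy"])
M=np.array(c["cam_to_world"])
def proj(P):
    q=M[:3,:3].T@(np.array(P)-M[:3,3]); return c["cx"]+c["fx"]*q[0]/-q[2], c["cy"]-c["fy"]*q[1]/-q[2]
print(proj([.5195,.2017,.085]))
for m in masks_of("wrist","tab_dial_grip")[:1]+masks_of("wrist","tab_l"): print(m["conf"],m["bbox"])
E
```

```text
3.1 [0.49178635 0.19992473 0.25346973] -156.0692974047853 [ 0.43265395  0.26758741 -1.04379094  1.66833803  0.237465    1.34233786
  1.33851832]
[[-0.406, -0.88, -0.245, 0.43], [0.914, -0.391, -0.108, 0.171], [-0.001, -0.268, 0.963, 0.373], [0.0, 0.0, 0.0, 1.0]] 304.6983553289608 257.0503157099257 195.30187660210302
(np.float64(248.48701603138585), np.float64(208.76891093592292))
0.97 [217.0, 179.7, 70.1, 69.9]
0.71 [271.3, 199.7, 15.7, 35.0]
```

View pics/w1.png

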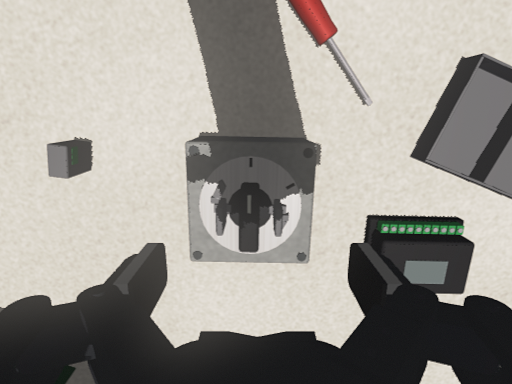

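The wrist view shows the tab dial head-on, with its box screws at about (193,153), (308,153), (303,256) and (197,256), and the tabs at about (221,215) and (278,217). The bar is close to vertical in the image, so the jaws are nearly aligned with the tabs.

```bash
python3 - <<'E'
from h import *
c=viewer.camera("wrist")
S=np.array([at_z(c,*q,.076)[:2] for q in((193,153),(308,153),(303,256),(197,256))])
print(S.round(4),S.mean(0)); 
for a,b in((1,0),(2,3)): d=S[a]-S[b];print(np.degrees(np.arctan2(d[1],d[0]))-90)
for a,b in((3,0),(2,1)): d=S[a]-S[b];print(np.degrees(np.arctan2(d[1],d[0])))
print("bar",[at_z(c,u,v,.126)[:2] for u,v in((249.5,182),(249,195),(249,212))], "collar",at_z(c,250,204.5,.085))
# collar ellipse: bright/flat fit of disc via screw-less approach: dark dial bbox centre
m=masks_of("wrist","tab_dial_grip")[0]["pixels"];v,u=np.nonzero(m);print(at_z(c,(u.min()+u.max())/2,(v.min()+v.max())/2,.107),u.min(),u.max(),v.min(),v.max())
i=c["pixels"][130:270,180:330];cv2.imwrite("pics/w1c.png",cv2.resize(i,(600,560),interpolation=cv2.INTER_CUBIC)[:,:,::-1])
E
```

```text
[[0.4924 0.1285]
 [0.4473 0.2311]
 [0.5484 0.2751]
 [0.5941 0.1711]] [0.52055652 0.20141829]
23.731456062788652
23.74401375230559
22.732788943831817
23.505655392494948
bar [array([0.48573922, 0.18690631]), array([0.49621057, 0.19096782]), array([0.5100588 , 0.19693815])] collar [0.5156109  0.19924677 0.085     ]
[0.52021734 0.2043075  0.107     ] 217 288 184 252
```

View pics/w1c.png

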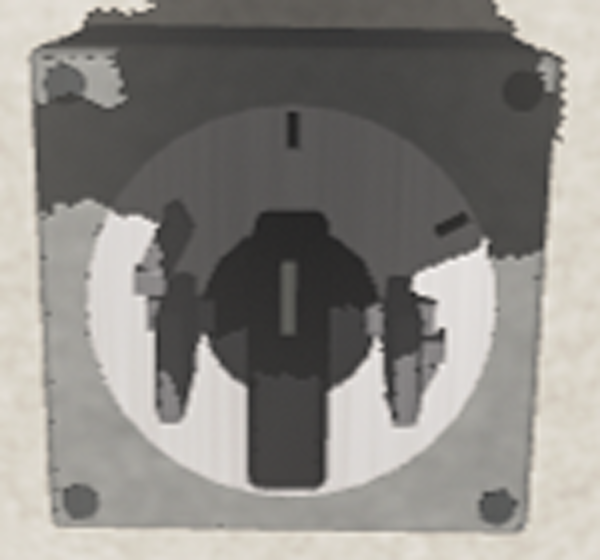

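Call:
{"fn": "jog_arm", "kwargs": {
  "deltas": [
    [[-0.04,-0.0125,0.13,0,0,0],[-0.04,-0.0125,0.13,0,0,0],[-0.042,-0.0125,0.14,0,0,0],[0,0,0,0,0,0],[0,0,0,0,0,0]]
  ]
}}

```text
clock: 3.85
position: [0.5173, 0.2022, 0.1737]
ee_rot: [-0.207, 0.978, 0.0, -0.0]
ft_force: [-0.4, -0.4, 0.3]
grip_width: 1.0
```

```bash
python3 - <<'E'
from h import *
o=telemetry.get_obs();x0=R.from_quat(o["ee_rot"]).as_matrix()[:,0]
print(o["clock"],o["position"],np.degrees(np.arctan2(x0[1],x0[0])),o["joint_pos"])
c=viewer.camera("wrist");M=np.array(c["cam_to_world"])
im=c["pixels"][:,:,::-1].copy()
def proj(P):
    q=M[:3,:3].T@(np.array(P)-M[:3,3]); return c["cx"]+c["fx"]*q[0]/-q[2], c["cy"]-c["fy"]*q[1]/-q[2]
p=o["position"]
for z in(.085,.107,.126):
    u=proj([p[0],p[1],z]);print(z,u);cv2.circle(im,tuple(int(t) for t in u),2,(0,0,255),-1)
cv2.imwrite("pics/w2.png",cv2.resize(im,(800,600),interpolation=cv2.INTER_CUBIC))
E
```

```text
3.85 [0.51728328 0.20222289 0.17367923] -156.15568048859762 [ 0.35536867  0.40534058 -0.9854302   1.70934739  0.3564968   1.22148575
  1.26944189]
0.085 (np.float64(258.34206757063777), np.float64(208.8394071265434))
0.107 (np.float64(258.5001618697575), np.float64(219.31808227809728))
0.126 (np.float64(258.66670314031774), np.float64(230.35663258158385))
```

View pics/w2.png

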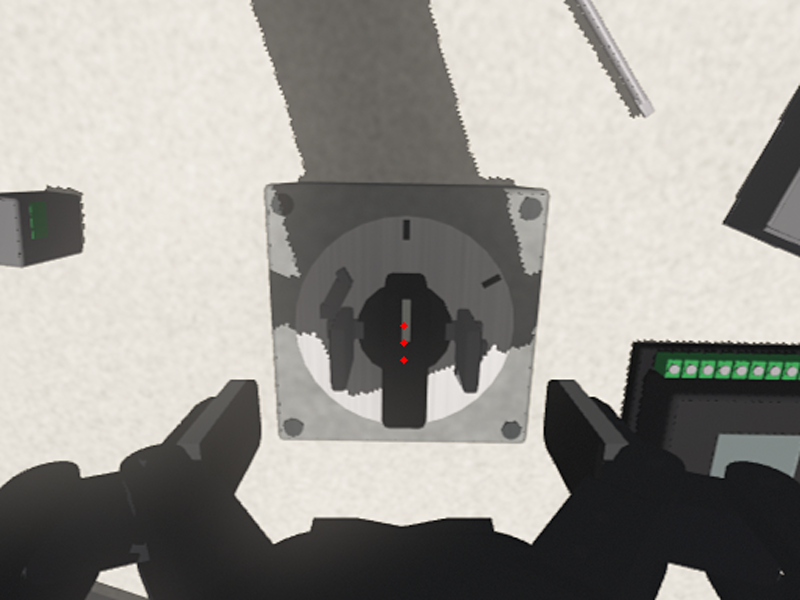

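Laterally the gripper is centred on the dial. It needs about +2.5 mm along tool x, then the descent and the pinch.

Call:
{"fn": "jog_arm", "kwargs": {
  "deltas": [
    [[0.006,0,0.1,0,0,0],[0.006,0,0.1,0,0,0],[0,0,0.1,0,0,0],[0,0,0.005,0,0,0],[0,0,0,0,0,0]]
  ]
}}

```text
clock: 4.4
position: [0.5156, 0.2016, 0.1138]
ee_rot: [-0.207, 0.978, 0.0, 0.001]
ft_force: [0.5, 0.1, 0.4]
grip_width: 0.998
```

Call:
{"fn": "jog_arm", "kwargs": {
  "deltas": [
    [[0,0,0,0,0,0],[0,0,0,0,0,0],[0,0,0,0,0,0],[0,0,0,0,0,0],[0,0,0,0,0,0],[0,0,0,0,0,0],[0,0,0,0,0,0],[0,0,0,0,0,0]]
  ],
  "fingers": 1,
  "newtons": 40
}}

```text
clock: 5.2
position: [0.5157, 0.2026, 0.1143]
ee_rot: [-0.207, 0.978, 0.0, 0.001]
ft_force: [-4.5, 0.1, 15.7]
grip_width: 0.369
```

```bash
python3 - <<'E'
from h import *
o=telemetry.get_obs();print(o["ft_force"],o["torque"],o["grip_width"],o["joint_pos"])
c=viewer.camera("wrist");s=viewer.camera("scene")
a=c["pixels"][130:330,130:390];b=s["pixels"][180:310,320:450]
cv2.imwrite("pics/w3.png",np.hstack([cv2.resize(a,(480,370)),cv2.resize(b,(320,370))])[:,:,::-1])
E
```

```text
[-4.53891418  0.06888127 15.68166366] [ 0.00150746  1.13525884 -0.35696904] 0.3686838562404717 [ 0.32060227  0.46844961 -0.9482487   1.77351702  0.4208035   1.11576877
  1.22152568]
```

View pics/w3.png

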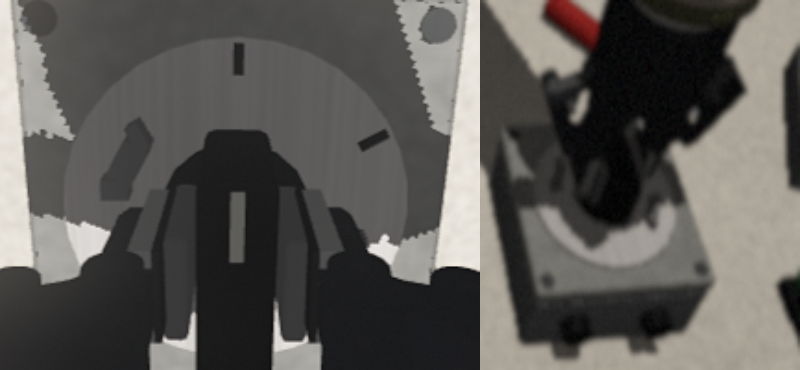

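Both tabs are pinched in against the bar, and the dial hasn't turned. Turning clockwise now.

Call:
{"fn": "jog_arm", "kwargs": {
  "deltas": [
    [[0,0,0,0,0,0.012],[0,0,0,0,0,0.012],[0,0,0,0,0,0.012],[0,0,0,0,0,0.012],[0,0,0,0,0,0.012],[0,0,0,0,0,0]]
  ]
}}

```text
clock: 5.9
position: [0.5153, 0.2038, 0.1143]
ee_rot: [-0.019, 1.0, 0.001, 0.001]
ft_force: [-4.6, 4.6, 13.9]
grip_width: 0.374
```

```bash
python3 - <<'E'
from h import *
o=telemetry.get_obs();x0=R.from_quat(o["ee_rot"]).as_matrix()[:,0]
print(o["clock"],np.degrees(np.arctan2(x0[1],x0[0])),o["ft_force"],o["torque"],o["grip_width"],o["joint_pos"])
E
```

```text
5.9 -177.7817886289439 [-4.61477091  4.589436   13.94499693] [0.8699058  0.97380525 0.1849835 ] 0.3735293323064374 [ 0.26707283  0.43962312 -0.87647978  1.77598589  0.37463553  1.09964733
  0.87406974]
```

Call:
{"fn": "jog_arm", "kwargs": {
  "deltas": [
    [[0,0,0,0,0,0.013],[0,0,0,0,0,0.013],[0,0,0,0,0,0.013],[0,0,0,0,0,0.013],[0,0,0,0,0,0.013],[0,0,0,0,0,0.013],[0,0,0,0,0,0.013],[0,0,0,0,0,0.013],[0,0,0,0,0,0],[0,0,0,0,0,0]]
  ]
}}

```text
clock: 6.9
position: [0.5158, 0.206, 0.1145]
ee_rot: [0.301, 0.954, 0.004, 0.001]
ft_force: [-0.3, 12.2, 6.9]
grip_width: 0.368
```

```bash
python3 - <<'E'
from h import *
o=telemetry.get_obs();x0=R.from_quat(o["ee_rot"]).as_matrix()[:,0]
print(o["clock"],np.degrees(np.arctan2(x0[1],x0[0])),o["ft_force"],o["torque"],o["grip_width"],o["joint_pos"])
c=viewer.camera("wrist")
cv2.imwrite("pics/w4.png",cv2.resize(c["pixels"][110:330,110:400],(480,370))[:,:,::-1])
E
```

```text
6.9 145.01570367774863 [-0.26846027 12.21298993  6.89921255] [ 2.55798718 -0.05944062 -0.05367664] 0.3679550140155625 [ 0.17508091  0.40099699 -0.75806625  1.7793741   0.30609774  1.0767703
  0.27144164]
```

View pics/w4.png

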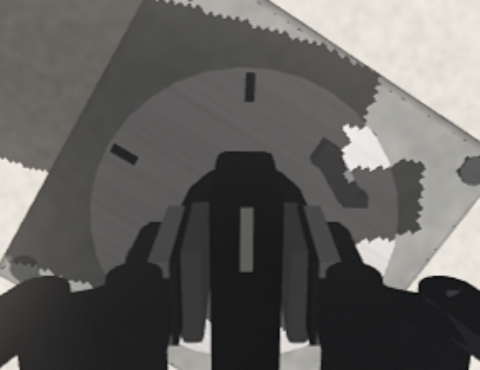

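The dial turned with the gripper, and its white line now points at the second tick ("on"). Next: a small nudge, then release and lift.

Call:
{"fn": "jog_arm", "kwargs": {
  "deltas": [
    [[0,0,0,0,0,0.003],[0,0,0,0,0,0]]
  ]
}}

```text
clock: 7.15
position: [0.5159, 0.206, 0.1145]
ee_rot: [0.31, 0.951, 0.004, 0.001]
ft_force: [0.4, 13.1, 6.6]
grip_width: 0.367
```

Call:
{"fn": "jog_arm", "kwargs": {
  "deltas": [
    [[0,0,0,0,0,0],[0,0,0,0,0,0],[0,0,0,0,0,0],[0,0,0,0,0,0],[0,0,0,0,0,0],[0,0,0,0,0,0],[0,0,0,0,0,0],[0,0,0,0,0,0]]
  ],
  "fingers": 0
}}

```text
clock: 7.95
position: [0.5152, 0.2013, 0.1123]
ee_rot: [0.311, 0.95, -0.0, 0.0]
ft_force: [-0.2, 0.7, -1.0]
grip_width: 1.004
```

Call:
{"fn": "jog_arm", "kwargs": {
  "deltas": [
    [[0,0,-0.1,0,0,0],[0,0,-0.15,0,0,0],[0,0,-0.15,0,0,0],[0,0,-0.15,0,0,0],[0,0,-0.1,0,0,0],[0,0,0,0,0,0],[0,0,0,0,0,0]]
  ]
}}

```text
clock: 8.65
position: [0.5152, 0.2013, 0.2421]
ee_rot: [0.311, 0.95, -0.0, 0.0]
ft_force: [-0.3, -0.8, -0.1]
grip_width: 0.998
```

```bash
python3 - <<'E'
from h import *
o=telemetry.get_obs();print(o["clock"],o["position"],o["ft_force"],o["grip_width"])
c=viewer.camera("wrist");t=viewer.camera("top")
cv2.imwrite("pics/w5.png",np.hstack([cv2.resize(c["pixels"][110:330,110:400],(480,370)),cv2.resize(t["pixels"][150:240,320:400],(320,370))])[:,:,::-1])
E
```

```text
8.65 [0.51515662 0.20128388 0.242072  ] [-0.25949804 -0.84194881 -0.05552752] 0.9981336430145854
```

View pics/w5.png

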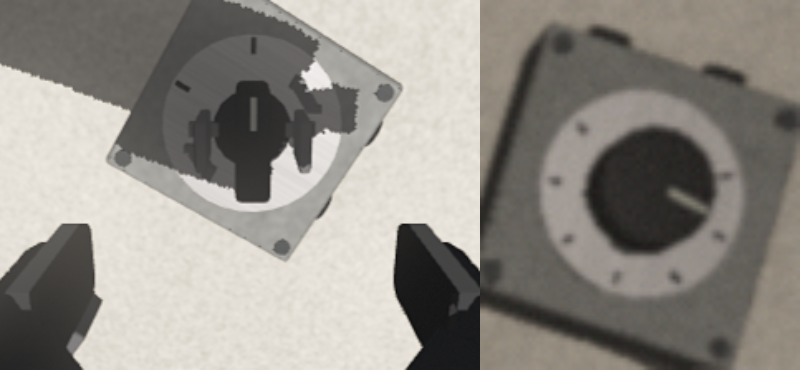

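The dial's white line points straight at the "on" tick, the tabs are out again and the gripper is clear. The plain dial was never approached.

```bash
python3 -c "
from h import *
print(hand_in())"
```

```text
the job is handed in; nothing more can be done
None
```

The isolator is switched on, and I handed the job in at about 8.7 s; the hand-in gives no verdict. I pinched both release tabs to the end at 40 N and turned the dial about 60° clockwise. Then I opened the gripper and lifted clear.

- **Tab-lock dial:** in the last wrist picture its white line points at the second ("on") tick, with the tabs out again.
- **Gripper:** it is about 130 mm above the gripping height and open, with less than 1 N on the wrist.
- **Plain dial:** the arm never went down near it. I only looked at it in the last top view and did not measure it against the first one.
- **Estimates that disagreed:** the first top picture put the dial's angle at about 20°, while the wrist camera gave about 23.5°, which I used. The dial's sideways position varied by about 5 mm between estimates, and a closer look settled that before the grip.
- **Force while pinching:** the wrist force reached about 16 N, well under the limit, and dropped to about zero after release.

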